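Pack the brush-holder kit tray

TASK

Pack the kit tray: clear the wooden transit block out of it into the red scrap bin, and get the yellow brush, the brass brush-holder plate and the L-shaped bracket each lying flat on the floor of the compartment cut to its own outline. Lay the three parts down gently rather than dropping or ramming them into the tray, and leave the motor, the bottle and the orange spool where they stand.

Things in the scene. Friction and masses are not known exactly. Their poses are not given: they have to be found in the camera images.
- tray: Shallow black kit tray fixed to the bench, with grey compartment floors, 192 (x) by 178 (y) by 15 mm high. Origin: centre of its underside. Compartment floors are 5 mm above the bench, 10 mm below the wall tops; each compartment has its part's outline with 6 mm to spare all round.
- pocket_brush (a point): Where the brush's origin belongs, on its compartment's floor: tray (65, 0, 5) mm; axes are the tray's. The compartment runs along the tray's +x side, 46 mm wide for the head at its +y end, 30 mm wide for the handle at its -y end. The brush's +x (head) must point along the tray's +y.
- pocket_holder (a point): Where the holder's origin belongs, on its compartment's floor: tray (-27, -45, 5) mm; axes are the tray's. Compartment at the tray's -x, -y corner, 72 mm wide, narrowing to a 40 mm channel for the tongue at its +x end. The holder's +x (tongue) must point along the tray's +x.
- pocket_bracket (a point): Where the bracket's origin belongs, on its compartment's floor: tray (-27, 63, 5) mm; axes are the tray's. L-shaped compartment, channels 36 mm wide: long arm along the tray's +y edge, short arm at its -x end pointing to -y. The bracket's +x must point along the tray's -x (its +y along the tray's -y).
- brush: Flat bench brush lying loose on the bench, 150 mm long along x, 24 mm high. Yellow handle 18 mm wide from x = -75 to +20 mm, aluminium ferrule and black bristle head 34 mm wide from x = +20 to +75 mm. Origin: underside, middle of the length, on the centre line; it balances there.
- holder: Brush-holder plate: flat brass plate 6 mm thick, 60 mm wide (y) from x = -55 to +25 mm, with a 28 mm wide tongue from x = +25 to +55 mm. On it stands a white block to grip, 40 (x) by 24 (y) mm, from 6 to 28 mm high, centred on the origin. Origin: underside, middle of the 110 mm length.
- bracket: L-shaped flat steel bracket 6 mm thick. Long arm 110 by 24 mm, x from -55 to +55 mm, y from -12 to +12 mm; short arm 24 mm wide at the +x end (x +31 to +55 mm), reaching to y = +48 mm. A blue rib to grip, 12 mm wide (y), from x = -30 to +40 mm, from 6 to 26 mm high, stands along the long arm. Origin: underside, centre of the long arm.
- block: Light wooden transit block, 60 (x) by 40 (y) by 35 mm high, standing in the wide part of the holder compartment. Origin: centre of its underside.
- bin: Red open scrap bin fixed to the bench, 150 by 150 mm, 55 mm high, walls and floor 5 mm. Origin: centre of its underside.
- motor: Bystander: small steel motor standing upright, 56 mm across, 68 mm high with its shaft. Origin: centre of its underside.
- bottle: Bystander: clear bottle with blue cap, 52 mm across, 120 mm high. Origin: centre of its underside.
- spool: Bystander: orange ring-shaped spool lying flat, 70 mm across, 25 mm high. Origin: centre of its underside.

How it is judged:
By the outcome, as a careful person would: the job done as asked, in the order asked, and still so for the second after the job is handed in, with the robot touching nothing.
It also fails if it takes over 72 s, if anything falls off the work surface, if the arm or the gripper's body presses on something with over 40 N, if the wrist force passes 120 N, or if a joint passes its speed limit or range.

ROBOT

A 7-joint arm with a two-finger parallel gripper is mounted at the origin on the work surface. World frame = base frame: x ahead of the robot, y to its left, z up, the work surface at z = 0. Lengths are in m, angles in rad, forces in N, time in s.
With the tool pointing down it reaches from about 0.4 to 0.875 m from the base axis. Payload 6.5 kg.
Tool frame: the origin (TCP) lies on the centre line of the jaws, within the pads' length; the fingertips stand 8 mm ahead of it and the grasp point (between the pads) lies 11 mm behind it; z points along the fingers, y is the line along which they close (so a half turn about z gives the same grasp; the last joint's range is limited). The gripper opens to 88 mm and grips with 3 to 60 N. Pads are 18 mm wide; open, the fingers measure 123 mm over their backs; the gripper's body (75 mm by 187 mm) begins 45 mm behind the grasp point.
Start: joints at [-1.261, 0.536, -0.004, 1.538, 0.003, 1.067, -0.071], TCP at [0.239, 0.605, 0.226] pointing down, gripper open.
Joint ranges: [-2.7, 2.7], [-0.37, 2.16], [-1.27, 1.26], [0.24, 2.4], [-1.31, 4.45], [0.19, 1.91], [-2.76, 2.76]. Speed limits (rad/s): [2.39, 2.39, 3.14, 3.14, 3.14, 3.14, 3.14].

INTERFACE

Orientations are given as [roll, pitch, yaw] about the fixed x, y, z axes, in that order (R = Rz(yaw) Ry(pitch) Rx(roll)).
In Python, from cell import bot gives the robot as it stands. The module is installed in compiled form; this text tells all that it offers.
- The arm moves only by the shell command python3 -m creep 'ROWS' [FORCE]. ROWS is JSON, one flat list of numbers, 5 for each row, row after row: the finger opening in mm, from 0 to 88.1, then the shift along the tool's x, y, z each as a share of 0.1 m, from -1 to 1, then the turn about the tool's z as a share of 90 degrees, from -1 to 1. In form: [gripper, tx, ty, tz, turn, gripper, tx, ty, tz, turn, ...]. A call has 1 to 20 rows; each row shifts and turns the commanded pose from where the row before left it, along the tool's axes as they then stand; what a row does not reach is not made up. A row lasts 1/8 s, in which the tool goes at most 62.5 mm and 10.7 degrees, less where a joint would pass 70% of its speed; a pose out of reach is approached as far as the arm can. A call with a number of a shift or a turn outside -1 to 1 is refused whole. A call with a gripper value outside its range is refused whole. The fingers move at their own pace and stop on an object; FORCE is the grip in N (left out, the last holds). Time passes only in rows, so rows that do not move let the fingers close. It gives the time, the measured TCP pose, the force, the opening and the grip force at its end, in the units of the state.
- bot.state(): the state, without advancing time (a new reading comes with each control period).
- bot.get_image(name): name is "scene" or "side" or "wrist"; returns the picture (420x560x3 uint8, blue, green, red); there is no depth.
- bot.camera_info(name): a dict with "fx", "fy", "cx", "cy" (pixels), "k1" (the pictures are not rectified: a ray, as slopes to the right and down, at radius r is drawn at 1 + k1 r^2 times it, then the intrinsics apply), "xyz" and "rotation" of the camera in the world. Camera axes: x right, y down, z forward; pixel columns grow to the right and rows downward; lengths in m; the calibration is good to about 2 mm. A picture is of the moment at which its call begins: read the wrist's pose just before it. camera_info takes no time and is no camera call; for the wrist camera it gives the pose at the moment of the call.
- bot.hand_in(): hands the job in; it is judged then, once.
The state is a dict: "time": time; "joint_positions": joint angles; "qvel": joint speeds; "effort": joint torques, N m; "tcp_pos": TCP position; "ee_rot": TCP orientation; "force": force on the tool from outside, world axes, zero at the start; "ft_torque": the same for the moment, N m; "width": opening from 0.0 (shut) to 1.0 (fully open); "grasp_force": force on a finger pad.
Only numpy, scipy, OpenCV 4.12 (cv2) and the standard library are available. Lean on these libraries where they do the work, as an engineer would, in place of code of your own. Each camera call takes 0.05 s, during which the arm holds its last target. There are 200 camera calls.

## Working session

There is one attempt and no reset: what is moved stays moved. The work goes in short steps, Python scripts to look and compute and a shell command to move; the robot and the scene stay as the last step left them, time stands still between calls to the robot, and variables do not carry over. Pictures are saved under pics/ and viewed, at most 10 in all, crops included, and the job is handed in when it is done.

```bash
mkdir -p pics; cat > h.py <<'E'
import numpy as np, cv2
from cell import bot
def cam(n):
    c=bot.camera_info(n); return c
def ray(c,u,v):
    K=np.array([[c['fx'],0,c['cx']],[0,c['fy'],c['cy']],[0,0,1]],float)
    xd=np.array([(u-c['cx'])/c['fx'],(v-c['cy'])/c['fy']]); x=xd.copy()
    for _ in range(20): x=xd/(1+c['k1']*(x@x))
    R=np.array(c['rotation'],float)
    if R.shape!=(3,3):
        from scipy.spatial.transform import Rotation as Ro
        R=Ro.from_euler('xyz',R).as_matrix()
    return np.array(c['xyz'],float), R@np.array([x[0],x[1],1])
def onz(c,u,v,z):
    o,d=ray(c,u,v); return (o+d*(z-o[2])/d[2])
E
python3 - <<'E'
from h import *
for n in ['scene','side','wrist']:
    print(n,cam(n)); cv2.imwrite(f'pics/{n}0.png',bot.get_image(n))
print(bot.state())
E
```

```text
scene {'fx': 487.08173628882264, 'fy': 487.08173628882264, 'cx': 280.4755141507186, 'cy': 210.44230721686796, 'k1': -0.11820117835775729, 'xyz': array([1.10491816, 0.31969052, 0.91495977]), 'rotation': array([-2.53230373,  0.00913155,  2.1170643 ])}
side {'fx': 406.4051821090743, 'fy': 406.4051821090743, 'cx': 280.6949829572221, 'cy': 208.79211097323702, 'k1': -0.1010937068751127, 'xyz': array([ 0.5612165 , -0.87523439,  0.62630399]), 'rotation': array([-2.15785146,  0.0218021 , -0.05079422])}
wrist {'fx': 378.69629349029196, 'fy': 378.69629349029196, 'cx': 280.689926072477, 'cy': 213.73290333836016, 'k1': -0.07791017208127114, 'xyz': array([0.16576802, 0.63286031, 0.38298008]), 'rotation': array([2.83360757e+00, 1.06891265e-03, 1.19603887e+00])}
{'time': 0.15, 'joint_positions': array([-1.26120113,  0.5369678 , -0.00445517,  1.53859235,  0.00259721,
        1.06733564, -0.0712317 ]), 'qvel': array([-0.00015496, -0.00295386, -0.00085519, -0.00391122, -0.00054459,
        0.00070105,  0.00035778]), 'effort': array([ 1.57371225e-03, -5.71327722e+01,  9.91916656e-01, -2.51828796e+01,
       -5.60884550e-02,  1.52040372e-02,  1.27289063e-04]), 'tcp_pos': array([0.23838078, 0.60420024, 0.22567697]), 'ee_rot': array([-3.14029820e+00,  8.67042208e-05,  2.76584999e+00]), 'force': array([ 0.73363018, -0.53126403, -1.03345763]), 'ft_torque': array([-0.07171591, -0.02432302, -0.03004204]), 'grasp_force': 0.0, 'width': 0.9980161358232333}
```

View pics/scene0.png

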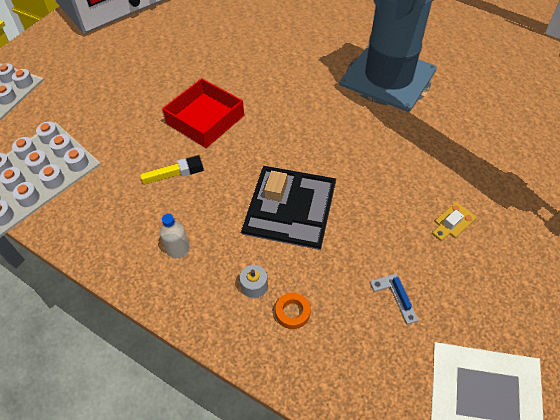

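View pics/side0.png

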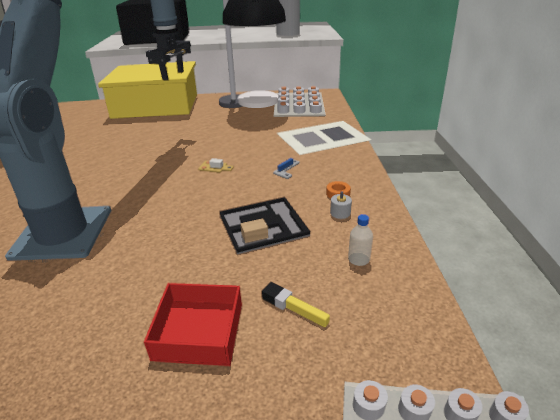

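Tray spans about (243–335, 167–247) in the scene picture. The block is at (276,185), holder (455,220), bracket (397,297), brush (172,170) and bin (204,112). Next, coarse poses by masks in both views.

```bash
cat >> h.py <<'E'
def masks(img):
    h=cv2.cvtColor(img,cv2.COLOR_BGR2HSV); H,S,V=[h[...,i].astype(int) for i in range(3)]
    return dict(yellow=(H>=26)&(H<=33)&(S>190)&(V>120), blue=(H>100)&(H<125)&(S>150)&(V>60),
      brass=(H>=18)&(H<=28)&(S>150)&(V>120), black=(V<50), red=((H<4)|(H>176))&(S>200)&(V>60),
      white=(S<60)&(V>195), grey=(S<50)&(V>90)&(V<190), wood=(H>=8)&(H<=22)&(S<150)&(V>120))
def blob(m,box,k=0):
    x0,y0,x1,y1=box; z=np.zeros(m.shape,np.uint8); z[y0:y1,x0:x1]=m[y0:y1,x0:x1]*255
    if k: z=cv2.morphologyEx(z,cv2.MORPH_CLOSE,np.ones((k,k)))
    n,l,s,c=cv2.connectedComponentsWithStats(z)
    i=1+np.argmax(s[1:,4]); cs,_=cv2.findContours((l==i).astype(np.uint8),0,cv2.CHAIN_APPROX_NONE)
    return max(cs,key=len)[:,0,:].astype(float), s[i,4], c[i]
def rect(c,cont,z):
    P=np.array([onz(c,u,v,z)[:2] for u,v in cont],np.float32)*1000
    (cx,cy),(w,h),_=cv2.minAreaRect(P); b=cv2.boxPoints(((cx,cy),(w,h),_))
    e=b[1]-b[0] if np.linalg.norm(b[1]-b[0])>np.linalg.norm(b[2]-b[1]) else b[2]-b[1]
    return np.round([cx,cy,max(w,h),min(w,h),np.degrees(np.arctan2(e[1],e[0]))%180],1)
E
python3 - <<'E'
from h import *
B={'scene':dict(black=(235,160,345,255,15),yellow=(135,150,195,190,18),blue=(370,265,420,330,20),white=(440,205,470,235,25),brass=(425,200,480,245,6),red=(160,75,250,150,55),wood=(260,165,295,200,35)),
 'side':dict(black=(215,195,312,250,15),yellow=(275,285,335,330,18),blue=(270,155,300,180,20),white=(205,155,228,170,25),brass=(195,155,240,175,6),red=(145,280,245,365,55),wood=(238,215,272,245,35))}
for n in B:
    im=cv2.imread(f'pics/{n}0.png'); M=masks(im); c=cam(n)
    for k,b in B[n].items():
        try:
            ct,a,ce=blob(M[k],b[:4]); print(n,k,a,ce.round(),rect(c,ct,b[4]/1000))
        except Exception as e: print(n,k,e)
# black bristle head
    b=(180,150,210,180) if n=='scene' else (258,280,290,305)
    ct,a,ce=blob(M['black'],b); print('bristle',a,rect(c,ct,.02))
E
```

```text
scene black 2833 [288. 209.] [547.2  -4.3 197.6 177.2  18. ]
scene yellow 369 [160. 174.] [ 630.6 -316.3   92.4   33.7  141.4]
scene blue 183 [402. 293.] [622.8 303.5  72.6  13.1  47.7]
scene white 139 [455. 217.] [393.6 332.9  38.6  22.3 162. ]
scene brass 572 [453. 222.] [395.2 332.5 111.2  60.9 163.1]
scene red 3351 [203. 112.] [ 432.3 -327.9  185.   178.5   83.4]
scene wood 353 [275. 182.] [524.4 -57.2  68.5  40.1  17.5]
bristle 211 [ 565.7 -260.5   51.6   31.9   48.3]
side black 1442 [266. 223.] [545.  -14.9 191.2 184.2  17.7]
side yellow attempt to get argmax of an empty sequence
side blue 74 [285. 164.] [622.4 293.8  85.   23.2  47.2]
side white 31 [216. 160.] [394.1 336.8  36.9  14.6 174.1]
side brass attempt to get argmax of an empty sequence
side red 171 [158. 325.] [ 352.1 -375.8   71.8   22.2   83.3]
side wood 473 [255. 230.] [526.1 -73.4  85.3  63.  100.4]
bristle 257 [ 557.3 -274.4   56.1   36.4   67.3]
```

```bash
python3 - <<'E'
import cv2
a=cv2.imread('pics/scene0.png')
v=cv2.hconcat([cv2.resize(a[155:255,235:345],(396,360),interpolation=2),cv2.resize(a[195:330,365:485],(320,360),interpolation=2)])
cv2.imwrite('pics/crop0.png',v)
E
```

```text
(no output)
```

View pics/crop0.png

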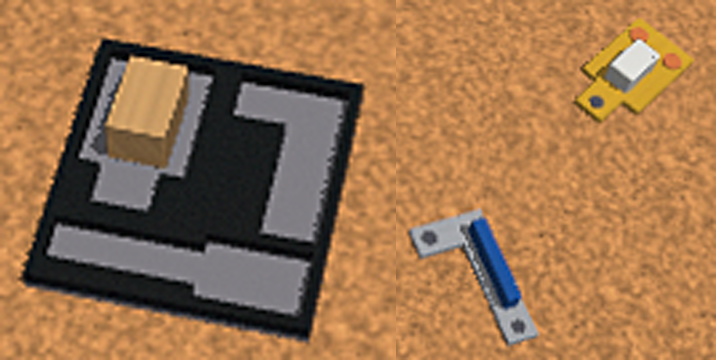

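The crops show the tray with +x downward and +y to the right, the block in the upper-left compartment, the holder tongue at lower left, and the bracket's short arm at its upper end. That gives coarse poses of: tray (545,-8) at 18°, holder (395,332) with +x at -17°, bracket rib (622,302) with +x at 228°, and brush with +x at about 145°. I'm moving to look closer.

```bash
python3 -m creep '[88,-0.444,-0.234,0,0, 88,-0.444,-0.234,0,0, 88,-0.444,-0.234,0,0, 88,-0.444,-0.234,0,0, 88,-0.444,-0.234,0,0, 88,-0.444,-0.234,0,0, 88,-0.444,-0.234,0,0, 88,-0.444,-0.234,0,0, 88,0,0,0,0.11, 88,0,0,0,0.11, 88,0,0,0,0.11, 88,0,0,0,0.11, 88,0,0,0,0.11, 88,0,0,0,0.11, 88,0,0,0,0.11, 88,0,0,0,0, 88,0,0,0,0]' 
cat >> h.py <<'E'
def shot(name):
    c=cam('wrist'); im=bot.get_image('wrist'); cv2.imwrite(f'pics/{name}.png',im); return c,im
def px(c,p):
    from scipy.spatial.transform import Rotation as Ro
    q=Ro.from_euler('xyz',c['rotation']).as_matrix().T@(np.array(p)-c['xyz']); x=q[:2]/q[2]
    return (x*(1+c['k1']*(x@x))*c['fx']+[c['cx'],c['cy']]).round()
E
python3 - <<'E'
from h import *
c,im=shot('w1'); s=bot.state(); print(s['tcp_pos'],np.degrees(s['ee_rot']),s['joint_positions'],c)
for p in [(.395,.332,.01),(.622,.303,.02),(.545,-.008,.01)]: print(px(c,p))
for n,u,v,z in [('scene',254,280,.03),('scene',176,240,.05),('scene',293,310,.02),('side',341,208,.03),('side',360,245,.05),('side',339,190,.02)]: print(n,onz(cam(n),u,v,z))
E
```

```text
time: 2.28
tcp_pos: [0.5001, 0.3001, 0.2262]
ee_rot: [-3.141, 0.0, 1.56]
force: [0.2, -0.5, -0.9]
width: 1.002
grasp_force: 0.0
[0.50017365 0.30010741 0.22621628] [-1.79988081e+02  7.70964554e-03  8.93295025e+01] [-0.8825307   0.43683472  0.35290032  1.73776088 -0.17486681  0.99815109
 -0.47664749] {'fx': 378.69629349029196, 'fy': 378.69629349029196, 'cx': 280.689926072477, 'cy': 213.73290333836016, 'k1': -0.07791017208127114, 'xyz': array([0.50137059, 0.37838372, 0.38362654]), 'rotation': array([ 2.83426233e+00, -4.01915836e-04, -1.00423946e-02])}
[173. 145.]
[404. 174.]
[318. 413.]
scene [0.75537843 0.03509478 0.03      ]
scene [ 0.77020741 -0.14913287  0.05      ]
scene [0.76707323 0.13358723 0.02      ]
side [0.75317983 0.01122333 0.03      ]
side [ 0.76331821 -0.17123271  0.05      ]
side [0.76700713 0.11950127 0.02      ]
```

View pics/w1.png

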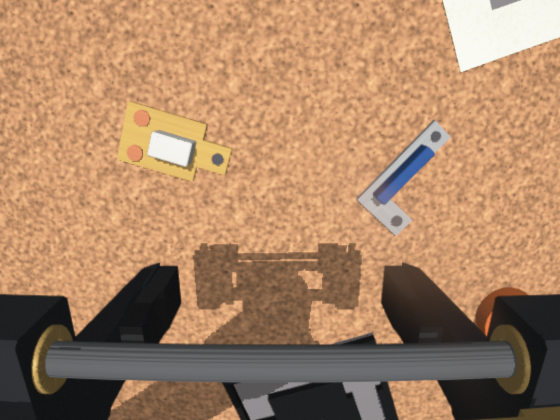

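The wrist view shows the holder around (172,145) with its tongue to the right, the bracket around (405,175), and the tray's edge at the bottom. I'll measure both parts here.

```bash
python3 - <<'E'
from h import *
im=cv2.imread('pics/w1.png'); M=masks(im); c=cam('wrist')
h=cv2.cvtColor(im,cv2.COLOR_BGR2HSV)
b=(100,85,245,195)
m=((h[...,0]>=19)&(h[...,0]<=30)&(h[...,1]>140))|M['white']
ct,a,_=blob(m,b,5); print('brass',a,rect(c,ct,.006))
ct,a,_=blob(M['white'],b); print('white',a,rect(c,ct,.028))
b=(350,110,460,245)
ct,a,_=blob(M['blue']&(h[...,2]>100),b); print('rib',a,rect(c,ct,.026))
m=(h[...,1]<70)|M['blue']
ct,a,_=blob(m,b,5); P=np.array([onz(c,u,v,.006)[:2] for u,v in ct])*1000
t=np.radians(227.7); R=np.array([[np.cos(t),np.sin(t)],[-np.sin(t),np.cos(t)]])
print('L',a,rect(c,ct,.006))
for t in np.radians([224,226,227,228,229,230]):
    R=np.array([[np.cos(t),np.sin(t)],[-np.sin(t),np.cos(t)]]); Q=P@R.T
    lo,hi=np.percentile(Q,1,0),np.percentile(Q,99,0); o=np.array([(lo[0]+hi[0])/2,lo[1]+12]); print(np.degrees(t),hi-lo,o@R)
E
python3 -m creep '[88,0,0,0,0.11, 88,0,0,0,0.11, 88,0,0,0,0.11, 88,0,0,0,0.11, 88,0,0,0,0.11, 88,0,0,0,0.11, 88,0,0,0,0.11, 88,0,0,0,0]'
```

```text
brass 992 [389.2 328.   41.1  24.8 162.6]
white 991 [395.7 330.9  38.7  23.4 162.6]
rib 462 [628.8 311.1  43.7  10.1  47.2]
L 3190 [637.2 294.3 111.4  60.7  48.7]
224.0 [110.0249489   67.06210177] [622.35292935 308.69583673]
226.0 [109.83605517  63.64036217] [623.42792166 307.32501692]
227.0 [110.07582516  61.967908  ] [623.88073333 306.6313017 ]
228.00000000000003 [110.40590499  60.93539845] [623.86760946 306.38888542]
229.0 [110.9670011   60.67492975] [623.24122779 306.51379211]
230.0 [111.74602881  60.87325852] [622.40717474 306.82080783]
time: 3.32
tcp_pos: [0.5002, 0.3002, 0.2262]
ee_rot: [3.141, 0.0, 0.35]
force: [-0.6, 0.8, -0.1]
width: 0.996
grasp_force: 0.0
```

```bash
python3 -m creep '[88,-0.22,0.436,0,0, 88,-0.22,0.436,0,0, 88,-0.22,0.436,0,0, 88,-0.22,0.436,0,0, 88,-0.22,0.436,0,0, 88,-0.22,0.436,0,0, 88,-0.22,0.436,0,0, 88,0,0,0,0, 88,0,0,0,0]'
python3 - <<'E'
from h import *
c,im=shot('w2'); s=bot.state(); print(s['tcp_pos'],np.degrees(s['ee_rot']),s['joint_positions'])
E
```

```text
time: 4.45
tcp_pos: [0.4594, -0.0386, 0.2264]
ee_rot: [-3.141, -0.0, 0.35]
force: [-1.0, 0.1, 0.6]
width: 0.997
grasp_force: 0.0
[ 0.4594515  -0.0380526   0.22630976] [-1.79978553e+02 -1.52590860e-02  2.00890631e+01] [-0.67190465  0.26174955  0.77569141  2.05233358 -0.23153807  0.91332348
 -0.990623  ]
```

View pics/w2.png

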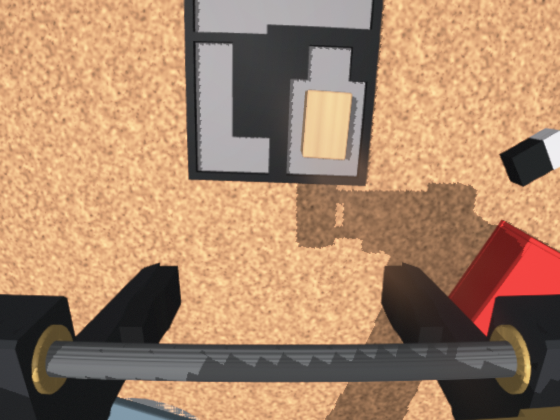

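The tray's -x edge lies at row ~180, from (190,178) to (367,184). Its side edges are clear, the block top is (303–352, 90–159), and the bin corner shows at right. I'll fit the edges.

```bash
cat > tray.py <<'E'
from h import *
def line(pts): 
    vx,vy,x,y=cv2.fitLine(np.float32(pts),cv2.DIST_HUBER,0,.01,.01).ravel(); return np.array([vx,vy]),np.array([x,y])
def tray(c,im,box):
    V=cv2.cvtColor(im,cv2.COLOR_BGR2HSV)
    m=(V[...,2]<60); x0,y0,x1,y1=box
    L=[];Rr=[];Bt=[]
    g=lambda u,v: onz(c,u,v,.015)[:2]*1000
    for v in range(y0,y1-25,2):
        w=np.where(m[v,x0:x1])[0]+x0
        if len(w): L.append(g(w.min()-.5,v)); Rr.append(g(w.max()+.5,v))
    for u in range(x0+30,x1-35,2):
        w=np.where(m[y0:y1,u])[0]+y0
        if len(w): Bt.append(g(u,w.max()+.5))
    return line(L),line(Rr),line(Bt)
E
python3 - <<'E'
from tray import *
c=cam('wrist'); im=cv2.imread('pics/w2.png')
l,r,b=tray(c,im,(170,2,395,195))
ang=lambda d: np.degrees(np.arctan2(d[1],d[0]))%180
print(ang(l[0]),ang(r[0]),ang(b[0])-90)
yaw=np.mean([ang(l[0]),ang(r[0]),ang(b[0])-90]); t=np.radians(yaw); ex=np.array([np.cos(t),np.sin(t)]); ey=np.array([-ex[1],ex[0]])
print('width',(l[1]-r[1])@ey)
o=ex*(b[1]@ex+96)+ey*((l[1]+r[1])@ey/2); print('tray',o,yaw)
ct,a,_=blob(masks(im)['wood']|(cv2.cvtColor(im,cv2.COLOR_BGR2HSV)[...,1]>70),(295,84,358,165)); print('block',rect(c,ct,.04))
ct,a,_=blob(masks(im)['red'],(440,200,560,330)); 
i=np.argmin(ct[:,1]); print('bin top corner',ct[i],onz(c,*ct[i],.055)*1000)
sc=cv2.imread('pics/scene0.png'); ct,a,_=blob(masks(sc)['red'],(160,75,250,150)); cs=cam('scene')
for i in (np.argmin(ct[:,0]),np.argmax(ct[:,0]),np.argmin(ct[:,1]),np.argmax(ct[:,1])): print(ct[i],onz(cs,*ct[i],.055)*1000,onz(cs,*ct[i],0)*1000)
E
```

```text
15.739106 17.70825 75.48483
width 170.30519
tray [593.38324   28.996246] 36.31073
block [523.1 -59.   62.3  47.5  20.3]Traceback (most recent call last):
  File "<stdin>", line 10, in <module>
  File "h.py", line 25, in blob
    i=1+np.argmax(s[1:,4]); cs,_=cv2.findContours((l==i).astype(np.uint8),0,cv2.CHAIN_APPROX_NONE)
        ~~~~~~~~~^^^^^^^^^
    return _wrapfunc(a, 'argmax', axis=axis, out=out, **kwds)
    return bound(*args, **kwds)
ValueError: attempt to get argmax of an empty sequence
```

```bash
python3 - <<'E'
from h import *
im=cv2.imread('pics/w2.png'); h=cv2.cvtColor(im,cv2.COLOR_BGR2HSV)
print(h[170:196,240,2],h[170:196,320,2]); print(h[100,180:200,2],h[100,355:385,2], h[100,355:385,1]); print(h[210,560-90:560:6].tolist())
E
```

```text
[173 130  68  37  43  47  47  47  48  48  71 171 237 240 231 223 218 218
 222 231 236 238 238 240 240 242] [177 176 176 173 139  99  86  86  87  86  86  85  83  87 122 155 167 167
 160 162 166 166 162 152 145 142]
[205 200 201 208 211 177 108  62  57  58  58  57  57  55  32  25  61  97
 111 142] [109 129 145 163 172 174 174 168 114  51  31  42  46  46  46  46  46  46
  62 156 240 243 238 234 233 235 238 241 242 242] [  5   6   4   3   3   3   3   5   4  10   0   6  11  11  11  11  17  17
  49 111 108 106 108 110 111 110 108 108 106 105]
[[13, 115, 148], [14, 113, 226], [13, 116, 204], [13, 116, 222], [13, 117, 215], [13, 117, 216], [13, 116, 219], [15, 109, 237], [13, 116, 219], [14, 113, 226], [17, 103, 245], [14, 114, 226], [13, 117, 211], [16, 104, 245], [14, 111, 233]]
```

```bash
sed -i "s/m=(V\[...,2\]<60);/m=(V[...,1]<60);/" tray.py; cat >> tray.py <<'E'
ang=lambda d: np.degrees(np.arctan2(d[1],d[0]))%180
def pose(l,r,b):
    a=[ang(l[0]),ang(r[0]),ang(b[0])-90]; yaw=np.mean(a); t=np.radians(yaw); ex=np.array([np.cos(t),np.sin(t)]); ey=np.array([-ex[1],ex[0]])
    print(a,'width',(l[1]-r[1])@ey)
    o=ex*(b[1]@ex+96)+ey*((l[1]+r[1])@ey/2); print('tray',o,yaw); return o,yaw
E
python3 - <<'E'
from tray import *
c=cam('wrist'); im=cv2.imread('pics/w2.png')
o,yaw=pose(*tray(c,im,(170,2,395,195)))
sc=cv2.imread('pics/scene0.png'); ct,a,_=blob(masks(sc)['red'],(160,75,250,150)); cs=cam('scene')
for i in (np.argmin(ct[:,0]),np.argmax(ct[:,0]),np.argmin(ct[:,1]),np.argmax(ct[:,1])): print(ct[i],onz(cs,*ct[i],.055)*1000,onz(cs,*ct[i],0)*1000)
ct=np.float32([[303,91],[351,95],[351,159],[302,156]]); print([onz(c,*p,.04)[:2]*1000 for p in ct],rect(c,ct,.04))
E
```

```text
[np.float32(18.050705), np.float32(17.890774), np.float32(21.8097)] width 176.1847
tray [548.0214     -5.5627136] 19.250393
[163. 108.] [ 477.11603171 -424.3824211    55.        ] [ 436.96401772 -471.97070745    0.        ]
[243. 115.] [ 394.76511766 -231.43608674   55.        ] [ 349.34622909 -266.68420474    0.        ]
[201.  79.] [ 336.83615242 -407.49678574   55.        ] [ 287.71233116 -454.00512629    0.        ]
[205. 147.] [ 531.04254182 -249.14169891   55.        ] [ 4.94339478e+02 -2.85522206e+02 -1.11022302e-13]
[array([543.19815575, -28.42971323]), array([554.7537136 , -69.00553885]), array([502.7360365 , -91.05663206]), array([489.7395109 , -48.01219975])] [523.  -59.7  59.5  44.9  20.1]
```

```bash
python3 -m creep '[88,0.262,0.21,0,0, 88,0.262,0.21,0,0, 88,0,0,0.45,0.012, 88,0,0,0.45,0.012, 88,0,0,0.45,0, 88,0,0,0.45,0, 88,0,0,0.1,0, 88,0,0,0.09,0, 88,0,0,0,0, 30,0,0,0,0, 30,0,0,0,0, 30,0,0,0,0, 30,0,0,0,0, 30,0,0,0,0, 30,0,0,0,0]' 20
python3 - <<'E'
from h import *
cs=cam('side')
for u,v in [(165,287),(241,290),(151,357),(234,361)]: print(onz(cs,u,v,.055)*1000)
E
```

```text
time: 6.38
tcp_pos: [0.5233, -0.0612, 0.0281]
ee_rot: [3.141, -0.001, 0.309]
force: [-0.7, 0.2, 6.7]
width: 0.348
grasp_force: 3.2
[ 346.62323758 -280.19255871   55.        ]
[ 499.94110516 -298.07138444   55.        ]
[ 352.20567902 -447.62970277   55.        ]
[ 492.7812679  -462.03027089   55.        ]
```

```bash
python3 - <<'E'
from h import *
c,im=shot('w3'); s=bot.state(); print(s['width'],s['grasp_force'],s['force'],s['time'])
a=bot.get_image('side'); 
cv2.imwrite('pics/c3.png',cv2.hconcat([im[100:420,100:460],cv2.resize(a[160:280,190:330],(373,320))]))
E
```

```text
0.34529878270121156 4.194480925798416 [-0.98986061  0.2016092   8.93021691] 6.425
```

View pics/c3.png

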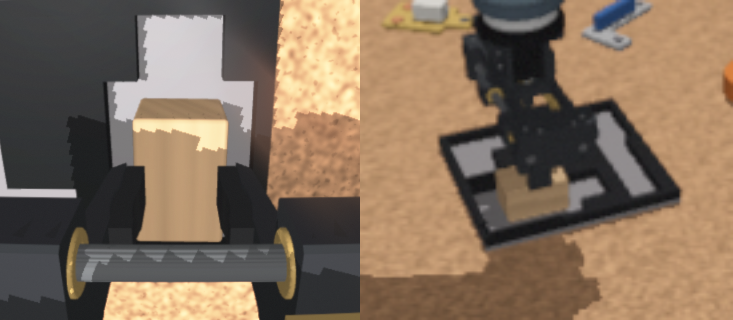

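The fingers straddle the block and touch it on both sides, but the grip is only 4 N. I'll close further.

```bash
python3 -m creep '[10,0,0,0,0, 10,0,0,0,0, 10,0,0,0,0]' 20
```

```text
time: 6.85
tcp_pos: [0.5237, -0.061, 0.0281]
ee_rot: [3.141, -0.002, 0.309]
force: [-0.4, 0.1, 7.1]
width: 0.116
grasp_force: 3.6
```

```bash
python3 - <<'E'
from h import *
c,im=shot('w4'); s=bot.state(); print(s['width'],s['grasp_force'],s['force'],s['time'])
a=bot.get_image('side'); b=bot.get_image('scene')
cv2.imwrite('pics/c4.png',cv2.hconcat([im[180:420,100:460],cv2.resize(a[160:260,210:310],(240,240)),cv2.resize(b[160:250,240:320],(200,240))]))
E
```

```text
0.11398480004731426 3.572384300532576 [-0.22273985  0.58747219  6.39214648] 6.9
```

View pics/c4.png

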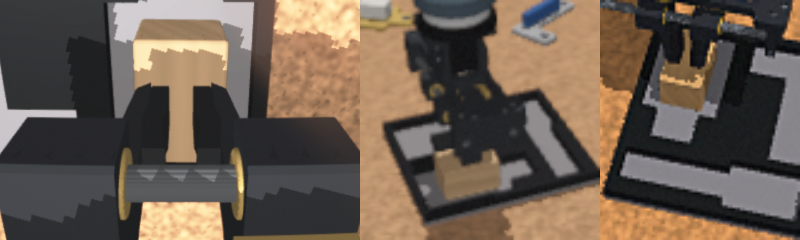

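```bash
python3 - <<'E'
from h import *
c=cam('wrist'); s=bot.state(); p=s['tcp_pos']; print(p,c['xyz'],c['rotation'])
print('tip px',px(c,p-[0,0,.008]),'tcp',px(c,p))
for z in (.04,.05,.06,.07,.08):
    q=[onz(c,u,v,z)*1000 for u,v in [(233,220),(327,220),(236,340),(323,340)]]
    print(z,np.linalg.norm(q[0]-q[1]).round(1),((q[0]+q[1])/2).round(1),((q[2]+q[3])/2).round(1),np.linalg.norm(q[0]+q[1]-q[2]-q[3])/2)
E
```

```text
[ 0.52373885 -0.06097747  0.02809604] [ 0.59856578 -0.03743977  0.18567422] [ 2.83667361e+00 -3.46487591e-04 -1.26082784e+00]
tip px [280. 266.] tcp [280. 274.]
0.04 38.2 [552.3 -52.   40. ] [497.3 -69.4  40. ] 57.64152372389143
0.05 35.5 [555.5 -51.   50. ] [504.3 -67.2  50. ] 53.684644935981396
0.06 32.9 [558.6 -50.   60. ] [511.2 -65.   60. ] 49.72776614807115
0.07 30.3 [561.8 -49.   70. ] [518.2 -62.8  70. ] 45.77088736016098
0.08 27.7 [565. -48.  80.] [525.1 -60.6  80. ] 41.81400857225081
```

```bash
python3 -m creep '[10,0,0,-0.1,0, 10,0,0,-0.15,0, 10,0,0,-0.15,0, 10,0,0,0,0]' 20
python3 - <<'E'
from h import *
c,im=shot('w5'); s=bot.state(); print(s['width'],s['grasp_force'],s['force'],s['time'],s['tcp_pos'])
a=bot.get_image('side'); cv2.imwrite('pics/s5.png',a)
cv2.imwrite('pics/c5.png',cv2.hconcat([im[120:420,100:460],cv2.resize(a[130:260,200:330],(300,300))]))
E
```

```text
time: 7.5
tcp_pos: [0.5238, -0.061, 0.0688]
ee_rot: [3.141, -0.003, 0.309]
force: [0.6, 1.3, 0.3]
width: 0.111
grasp_force: 0.0
0.11281936117870904 0.0 [-0.08131216 -0.2093554   0.11801635] 7.55 [ 0.52322916 -0.06076445  0.0680433 ]
```

View pics/c5.png

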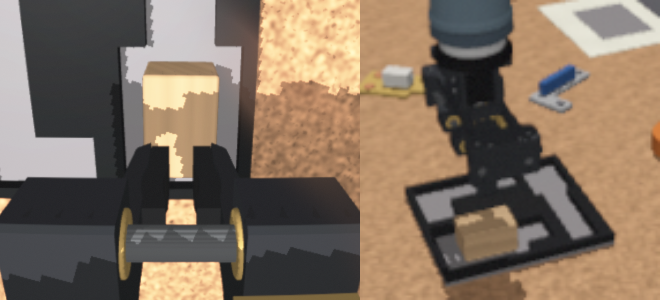

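```bash
python3 - <<'E'
from h import *
c=cam('wrist'); s=bot.state(); p=s['tcp_pos']; y=s['ee_rot'][2]; tx=np.array([np.cos(y),np.sin(y),0]); ty=np.array([np.sin(y),-np.cos(y),0])
for w in (5,22):
  for dx in (0,.009):
    print(w,dx,[(d,px(c,p+tx*dx+ty*w/1000+np.array([0,0,d/1000])).tolist()) for d in (-8,0,8,16,24)])
im=cv2.imread('pics/w5.png'); g=cv2.cvtColor(im,cv2.COLOR_BGR2HSV)[...,2]
for u in (225,240,255,262,268,300,312,325): print(u,g[250:300:3,u])
E
```

```text
5 0 [(-8, [290.0, 266.0]), (0, [291.0, 274.0]), (8, [291.0, 282.0]), (16, [291.0, 291.0]), (24, [292.0, 300.0])]
5 0.009 [(-8, [290.0, 249.0]), (0, [291.0, 256.0]), (8, [291.0, 263.0]), (16, [292.0, 271.0]), (24, [292.0, 280.0])]
22 0 [(-8, [326.0, 266.0]), (0, [327.0, 273.0]), (8, [330.0, 282.0]), (16, [332.0, 291.0]), (24, [334.0, 300.0])]
22 0.009 [(-8, [326.0, 249.0]), (0, [328.0, 256.0]), (8, [330.0, 263.0]), (16, [333.0, 271.0]), (24, [335.0, 280.0])]
225 [112 106 105 102  99  96  79  65  62  48  39  37  31  23  32  37  41]
240 [122 122 122 122 122 118  40  38  37  38  37  38  39  38  38  38  38]
255 [182 183 193 206 246 149  31  32  33  31  32  32  32  33  32  32  33]
262 [178 193 252 252 252 231  32  32  33  32  32  32  32  31  32  32  32]
268 [174 250 251 250 250 230  79  79  78  77  77  75  56  55  55  55  34]
300 [186 186 185 184 184 150  32  32  31  32  32  31  32  31  32  33  33]
312 [182 182 183 182 152  39  38  35  35  32  33  33  33  32  32  33  33]
325 [122 122 122 122 122 122  86  39  38  38  38  38  37  38  37  38  39]
```

The finger ends in the wrist image sit about 11 mm above the reported TCP. That also fits the fingers riding over the block's 40 mm top while TCP z read 28, so the tips are effectively higher than stated. I'll open, go lower in small steps and watch the force.

```bash
python3 -m creep '[64,0,0,0,0, 64,0,0,0,0, 64,0,0,0,0, 64,0,0,0,0, 64,0,0,0,0, 64,0,0,0.2,0, 64,0,0,0.2,0, 64,0,0,0.05,0, 64,0,0,0.04,0, 64,0,0,0,0]' 20
```

```text
time: 8.85
tcp_pos: [0.5228, -0.0611, 0.0182]
ee_rot: [3.141, 0.0, 0.309]
force: [0.0, -0.2, 0.1]
width: 0.727
grasp_force: 0.0
```

```bash
python3 -m creep '[64,0,0,0.05,0, 20,0,0,0,0, 20,0,0,0,0, 20,0,0,0,0, 20,0,0,0,0, 20,0,0,0,0]' 20
```

```text
time: 9.6
tcp_pos: [0.5229, -0.0609, 0.0135]
ee_rot: [3.142, -0.0, 0.309]
force: [0.6, 0.9, 2.8]
width: 0.454
grasp_force: 20.0
```

Gripped: the opening is 40 mm and the force 20 N. Next I'll settle the bin centre, using the rim corners rather than the base corners.

```bash
python3 -m creep '[20,0,0,-0.2,0, 20,0,0,-0.3,0, 20,0,0,-0.4,0]' 20; python3 - <<'E'
from h import *
for n,b in (('scene',(155,70,255,155)),('side',(140,275,255,370))):
    im=cv2.imread(f'pics/{n}0.png'); h=cv2.cvtColor(im,cv2.COLOR_BGR2HSV); c=cam(n)
    m=((h[...,0]<6)|(h[...,0]>174))&(h[...,1]>180)
    ct,a,ce=blob(m,b,3); ap=cv2.approxPolyDP(cv2.convexHull(np.float32(ct)),3,True)[:,0]
    print(n,a,ce); 
    for q in ap: print(q,onz(c,*q,.055)[:2].round(3)*1000,onz(c,*q,0)[:2].round(3)*1000)
s=bot.state(); print(s['tcp_pos'],s['grasp_force'],s['width'])
E
```

```text
time: 9.98
tcp_pos: [0.5222, -0.061, 0.1049]
ee_rot: [-3.141, 0.001, 0.309]
force: [0.6, -0.4, -0.7]
width: 0.454
grasp_force: 20.0
scene 3420 [203.27222222 111.97339181]
[201.  78.] [ 334. -410.] [ 284. -457.]
[242. 100.] [ 350. -265.] [ 302. -302.]
[243. 115.] [ 395. -231.] [ 349. -267.]
[206. 147.] [ 530. -247.] [ 493. -283.]
[166. 123.] [ 516. -383.] [ 478. -428.]
[162. 109.] [ 481. -424.] [ 441. -472.]
side 6570 [194.90791476 324.50410959]
[168. 284.] [ 351. -272.] [ 331. -214.]
[239. 287.] [ 496. -289.] [ 489. -233.]
[241. 305.] [ 501. -338.] [ 495. -286.]
[229. 365.] [ 485. -469.] [ 478. -430.]
[150. 360.] [ 352. -454.] [ 332. -413.]
[144. 342.] [ 333. -416.] [ 312. -371.]
[ 0.52221704 -0.06099238  0.10487331] 19.958180487155914 0.4537526858924755
```

Bin centre is (415,-348), with both views agreeing to within 8 mm. Carrying the block over.

```bash
python3 -m creep '[20,-0.315,0.402,0,0, 20,-0.315,0.402,0,0, 20,-0.315,0.402,0,0, 20,-0.315,0.402,0,0, 20,-0.315,0.402,0,0, 20,-0.315,0.402,0,0, 20,0,0,0,0, 20,0,0,0.35,0, 20,0,0,0.3,0, 20,0,0,0,0, 60,0,0,0,0, 60,0,0,0,0, 60,0,0,0,0, 60,0,0,-0.3,0, 60,0,0,-0.5,0, 60,0,0,-0.5,0]' 20
```

```text
time: 11.98
tcp_pos: [0.4158, -0.3481, 0.17]
ee_rot: [-3.141, 0.0, 0.309]
force: [1.3, -0.4, 1.1]
width: 0.68
grasp_force: 0.0
```

```bash
python3 - <<'E'
from h import *
from scipy.ndimage import label
for n,b in (('scene',(155,70,255,155)),('side',(140,275,255,370))):
    im=bot.get_image(n); cv2.imwrite(f'pics/{n}6.png',im); h=cv2.cvtColor(im,cv2.COLOR_BGR2HSV)
    m=(h[...,0]>=9)&(h[...,0]<=25)&(h[...,1]<190)&(h[...,1]>60)&(h[...,2]>90)
    x0,y0,x1,y1=b; mm=m[y0+12:y1-12,x0+18:x1-18]; print(n,mm.sum(), np.argwhere(mm).mean(0)[::-1]+[x0+18,y0+12] if mm.sum() else '')
im=cv2.imread('pics/scene6.png'); c=cam('scene'); M=masks(im); h=cv2.cvtColor(im,cv2.COLOR_BGR2HSV)
print(bot.state()['tcp_pos'],bot.state()['time'])
E
```

```text
scene 1267 [204.89344909 113.0789266 ]
side 1005 [198.21393035 322.15721393]
[ 0.4183925  -0.35067479  0.17340083] 12.075
```

```bash
python3 -m creep '[60,0.455,0.095,-0.3,0, 60,0.455,0.095,-0.3,0, 60,0.455,0.095,0,0, 60,0.455,0.095,0,0, 60,0.455,0.095,0,0, 60,0,0,0,-0.118, 60,0,0,0,-0.118, 60,0,0,0,-0.118, 60,0,0,0,-0.118, 60,0,0,0,-0.118, 60,0,0,0,-0.118, 60,0,0,0,-0.118, 60,0,0,0,-0.118, 60,0,0,0,-0.118, 60,0,0,0,-0.118, 60,0,0,0,-0.118, 60,0,0,0,-0.118, 60,0,0,0,0]'
python3 - <<'E'
from h import *
c,im=shot('w7'); s=bot.state(); print(s['tcp_pos'],np.degrees(s['ee_rot']),s['joint_positions'])
h=cv2.cvtColor(im,cv2.COLOR_BGR2HSV); 
m=(h[...,0]>=24)&(h[...,0]<=34)&(h[...,1]>170)&(h[...,2]>90)
print('exp',px(c,(.6,-.292,.02)))
ct,a,ce=blob(m,(0,0,560,300)); print('handle',a,ce,rect(c,ct,.024),rect(c,ct,.020))
m=(h[...,2]<60)
x,y=[int(v) for v in px(c,(.553,-.26,.02))]; print(x,y)
b=(max(0,x-60),max(0,y-60),min(560,x+60),min(260,y+60))
ct,a,ce=blob(m,b); print('bristle',a,ce,rect(c,ct,.024))
E
```

```text
time: 14.32
tcp_pos: [0.6468, -0.3242, 0.2277]
ee_rot: [3.141, -0.001, 2.531]
force: [0.0, 0.3, -0.4]
width: 0.687
grasp_force: 0.0
[ 0.64693476 -0.32420773  0.22782006] [ 1.79977539e+02 -4.48376412e-02  1.44917383e+02] [ 0.31158101  0.67130769  0.15297171  1.31536355 -0.10398974  1.16331168
  1.43161362]
exp [280. 118.]Traceback (most recent call last):
  File "<stdin>", line 6, in <module>
  File "h.py", line 25, in blob
    i=1+np.argmax(s[1:,4]); cs,_=cv2.findContours((l==i).astype(np.uint8),0,cv2.CHAIN_APPROX_NONE)
        ~~~~~~~~~^^^^^^^^^
    return _wrapfunc(a, 'argmax', axis=axis, out=out, **kwds)
    return bound(*args, **kwds)
ValueError: attempt to get argmax of an empty sequence
```

```bash
python3 - <<'E'
from h import *
im=cv2.imread('pics/w7.png'); h=cv2.cvtColor(im,cv2.COLOR_BGR2HSV); print(h[20:260:12,280].tolist()); print(h[118,200:360:8].tolist())
E
```

```text
[[13, 118, 208], [14, 114, 231], [13, 115, 204], [8, 32, 64], [11, 41, 69], [11, 48, 75], [150, 2, 241], [165, 2, 241], [29, 127, 253], [28, 132, 252], [28, 139, 250], [25, 149, 233], [19, 135, 209], [14, 118, 225], [13, 118, 204], [14, 112, 233], [13, 117, 215], [14, 111, 234], [14, 113, 226], [13, 118, 208]]
[[14, 115, 221], [14, 113, 230], [14, 113, 230], [14, 114, 226], [13, 117, 196], [13, 118, 218], [14, 112, 232], [14, 111, 232], [22, 146, 178], [29, 127, 253], [29, 128, 253], [14, 113, 226], [15, 110, 235], [13, 116, 203], [14, 115, 222], [14, 112, 229], [17, 102, 246], [14, 115, 224], [13, 117, 213], [14, 115, 227]]
```

View pics/w7.png

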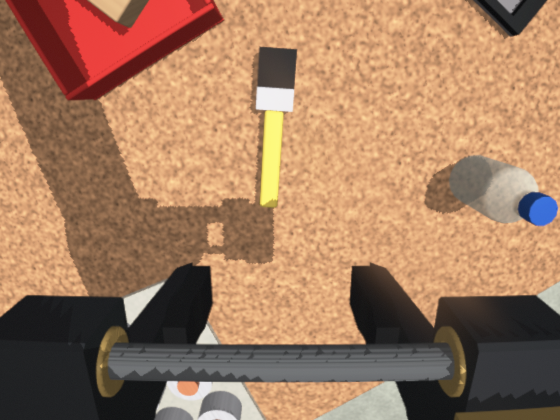

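The block is in the bin (top left). The brush runs from the bristles at (278,47) to the handle end at (270,205). I'll measure its axis.

```bash
python3 - <<'E'
from h import *
c=cam('wrist'); im=cv2.imread('pics/w7.png'); h=cv2.cvtColor(im,cv2.COLOR_BGR2HSV).astype(int)
yl=(h[...,0]>=23)&(h[...,0]<=34)&(h[...,1]>=120)&(h[...,2]>200); hd=(h[...,1]<70)
ct,a,_=blob(yl,(240,90,310,215),3); r=rect(c,ct,.024); print('handle',a,r)
ct2,a2,_=blob(hd,(240,35,315,112),3); r2=rect(c,ct2,.024); print('head',a2,r2)
al=np.vstack([ct,ct2]); P=np.array([onz(c,u,v,.024)[:2] for u,v in al])*1000
d=r2[:2]-r[:2]; print('dir',np.degrees(np.arctan2(d[1],d[0])))
e=d/np.linalg.norm(d); t=P@e; print('len',np.ptp(t)); n=np.array([-e[1],e[0]])
o=e*(t.max()+t.min())/2+n*((r[:2]@n+r2[:2]@n)/2); print('origin',o)
p=bot.state()['tcp_pos'][:2]*1000; y=bot.state()['ee_rot'][2]; D=o-p
print('tool shift',D@[np.cos(y),np.sin(y)],D@[np.sin(y),-np.cos(y)])
E
```

```text
handle 1633 [ 627.2 -321.4   91.6   17.   141. ]
head 2284 [ 569.8 -275.9   54.5   34.9  141.8]
dir 141.59673829789426
len 146.30014996497846
origin [ 605.70664764 -304.36258655]
tool shift 45.14409840569518 -7.456384371386786
```

```bash
python3 -m creep '[60,0,0,0.4,0.039, 60,0.439,-0.102,0.4,0, 60,0,0,0.45,0, 60,0,0,0.45,0, 60,0,0,0.3,0, 60,0,0,0.1,0, 60,0,0,0.1,0, 60,0,0,0.05,0, 60,0,0,0,0]' 25
```

```text
time: 15.5
tcp_pos: [0.6068, -0.3052, 0.0038]
ee_rot: [3.141, 0.001, 2.472]
force: [0.4, -1.3, -0.3]
width: 0.678
grasp_force: 0.0
```

```bash
python3 -m creep '[5,0,0,0,0, 5,0,0,0,0, 5,0,0,0,0, 5,0,0,0,0, 5,0,0,0,0, 5,0,0,0,0, 5,0,0,-0.1,0, 5,0,0,-0.3,0, 5,0,0,-0.4,0, 5,0,0,-0.4,0, 5,0,0,-0.4,0, 5,0,0,0,0]' 25
```

```text
time: 17.0
tcp_pos: [0.6087, -0.3062, 0.1678]
ee_rot: [3.14, 0.007, 2.472]
force: [0.5, 0.3, -0.6]
width: 0.2
grasp_force: 25.0
```

```bash
cat >> tray.py <<'E'
def camat(p,y):
    c=dict(cam('wrist')); c['xyz']=np.array(p)+np.array([np.cos(y),np.sin(y),0])*.0783+np.array([0,0,.1575]); c['rotation']=np.array([2.8343,0,y-np.pi/2+.0016]); return c
E
python3 - <<'E'
from tray import *
c=camat([.45945,-.03805,.2263],np.radians(20.089)); im=cv2.imread('pics/w2.png')
V=cv2.cvtColor(im,cv2.COLOR_BGR2HSV)
t=np.radians(17.97); ex=np.array([np.cos(t),np.sin(t)]); ey=np.array([-ex[1],ex[0]])
m=(V[...,2]<125)&(V[...,1]<70); g=lambda u,v: onz(c,u,v,.015)[:2]*1000
B=[]
for u in range(200,358,8):
    w=np.where(m[150:195,u])[0]+150; q=g(u,w.max()+.5); B.append(q@ex)
print(np.round(B,1))
S=(V[...,1]<70); L=[];R=[]
for v in range(5,165,10):
    w=np.where(S[v,170:395])[0]+170; L.append(g(w.min()-.5,v)@ey); R.append(g(w.max()+.5,v)@ey)
print(np.round(L,1),np.round(R,1))
xb=np.median(B)+96; yc=(np.median(L)+np.median(R))/2; print('tray',xb*ex+yc*ey)
# grey far bits: divider lines check vs layout: bracket compartment -x wall etc
E
```

```text
[419.3 419.6 419.9 420.1 419.4 419.7 420.  420.3 419.6 419.9 420.2 420.5
 419.8 420.1 420.4 420.8 423.1 423.4 427.8 428.1]
[-86.2 -86.1 -86.  -85.8 -85.6 -86.4 -86.2 -86.  -86.8 -85.6 -86.3 -86.1
 -85.8 -86.5 -86.3 -86. ] [-262.  -262.8 -262.7 -262.6 -262.5 -262.4 -262.4 -262.3 -262.3 -262.2
 -262.2 -262.2 -262.2 -262.2 -262.2 -262.2]
tray [544.68856923  -6.4336339 ]
```

```bash
python3 -m creep '[5,0.283,0.357,0,0, 5,0.283,0.357,0,0, 5,0.283,0.357,0,0, 5,0.283,0.357,0,0, 5,0.283,0.357,0,0, 5,0.283,0.357,0,0, 5,0.283,0.357,0,0, 5,0,0,0,0.093, 5,0,0,0,0.093, 5,0,0,0,0.093, 5,0,0,0,0.093, 5,0,0,0,0, 5,0,0,0,0]' 25
python3 - <<'E'
from tray import *
c,im=shot('w8'); s=bot.state(); print(s['tcp_pos'],np.degrees(s['ee_rot']),s['grasp_force'],s['joint_positions'])
h=cv2.cvtColor(im,cv2.COLOR_BGR2HSV).astype(int)
T=np.array([544.5,-6.3]); t=np.radians(18); ex=np.array([np.cos(t),np.sin(t)]); ey=np.array([-ex[1],ex[0]])
w=lambda a,b,z: np.append((T+a*ex+b*ey)/1000,z)
for q in [(96,89),(-96,89),(96,0),(-96,0),(96,-89),(65,75),(65,-75)]: print(q,px(c,w(*q,.015)))
E
```

```text
time: 18.62
tcp_pos: [0.6059, 0.0139, 0.1629]
ee_rot: [-3.141, -0.0, 1.891]
force: [-0.4, -0.2, 0.1]
width: 0.202
grasp_force: 25.0
[0.6059395  0.01390742 0.1630243 ] [-1.79967386e+02 -1.07148457e-02  1.08291376e+02] 24.98951017856598 [-0.28901107  0.54457045  0.26442549  1.7254777  -0.17444209  0.89516838
  0.36767355]
(96, 89) [322.  81.]
(-96, 89) [77. 82.]
(96, 0) [318. 193.]
(-96, 0) [ 91. 192.]
(96, -89) [314. 288.]
(65, 75) [281.  99.]
(65, -75) [280. 274.]
```

```bash
python3 - <<'E'
from tray import *
c=camat([.60594,.0139,.1630],np.radians(108.29)); im=cv2.imread('pics/w8.png')
V=cv2.cvtColor(im,cv2.COLOR_BGR2HSV); S=(V[...,1]<70)
t=np.radians(18); ex=np.array([np.cos(t),np.sin(t)]); ey=np.array([-ex[1],ex[0]])
T=np.array([544.5,-6.3]); g=lambda u,v: onz(c,u,v,.015)[:2]*1000-T
def edge(vals,pred):  # first transition False->True scanning
    return next((i for i in range(len(vals)-2) if vals[i:i+3].all()),None)
up=[]; 
for u in list(range(100,250,12)):
    i=edge(S[60:110,u],0); 
    if i is not None: up.append(np.append(g(u,60+i-.5)@ey, g(u,60+i-.5)@ex))
rt=[];lf=[]
for v in range(95,185,8):
    i=edge(S[v,345:300:-1],0); 
    if i is not None: q=g(345-i+.5,v); rt.append((q@ex,q@ey))
    i=edge(S[v,60:120],0)
    if i is not None: q=g(60+i-.5,v); lf.append((q@ex,q@ey))
for n,a in (('+y (89)',up),('+x (96)',rt),('-x (-96)',lf)): 
    a=np.array(a); print(n,np.round(a[:,0],1),'slope deg',np.degrees(np.polyfit(a[:,1],a[:,0],1)[0]))
E
```

```text
+y (89) [87.7 87.5 87.3 87.1 87.8 87.7 87.6 87.5 87.4 87.4 87.4 87.3 87.4] slope deg -0.0745616028927354
+x (96) [ 94.4 101.9  89.5  90.4  89.   90.8  91.   95.3  97.1 100.7 101.8] slope deg -5.123506047789394
-x (-96) [-96.  -95.1 -95.1 -95.9 -95.1 -95.1 -95.1 -95.2 -95.2 -95.3 -95.4 -95.5] slope deg -0.18001360189396912
```

The tray edges agree with the estimate to about 1 mm. Lowering the brush gently.

```bash
python3 -m creep '[5,0,0,0.45,0, 5,0,0,0.45,0, 5,0,0,0.3,0, 5,0,0,0.1,0, 5,0,0,0.08,0, 5,0,0,0.04,0, 5,0,0,0.03,0, 5,0,0,0.025,0, 5,0,0,0.02,0, 5,0,0,0.015,0, 5,0,0,0,0]' 25
```

```text
time: 20.05
tcp_pos: [0.6062, 0.0139, 0.0123]
ee_rot: [-3.142, -0.0, 1.888]
force: [0.1, 0.1, -0.5]
width: 0.198
grasp_force: 25.0
```

```bash
python3 -m creep '[5,0,0,0.012,0, 5,0,0,0.012,0, 5,0,0,0.008,0, 5,0,0,0.005,0, 5,0,0,0,0]' 25
```

```text
time: 20.68
tcp_pos: [0.6062, 0.0139, 0.0086]
ee_rot: [-3.142, 0.0, 1.888]
force: [0.2, 0.7, -0.6]
width: 0.2
grasp_force: 25.0
```

```bash
python3 -m creep '[5,0,0,0.005,0, 5,0,0,0.005,0, 5,0,0,0,0]' 25
```

```text
time: 21.05
tcp_pos: [0.6063, 0.014, 0.0083]
ee_rot: [3.141, -0.0, 1.888]
force: [-1.9, -1.1, 6.9]
width: 0.202
grasp_force: 25.0
```

```bash
python3 -m creep '[40,0,0,0,0, 40,0,0,0,0, 40,0,0,0,0, 40,0,0,-0.2,0, 40,0,0,-0.5,0, 40,0,0,-0.5,0, 60,0,0,-0.5,0, 60,0.475,-0.075,0,0, 60,0.475,-0.075,0,0, 60,0.475,-0.075,0,0, 60,0.475,-0.075,0,0, 60,0.475,-0.075,0,0, 60,0.475,-0.075,0,0, 60,0.475,-0.075,0,0]' 25
python3 -m creep '[60,0,0,0,-0.101, 60,0,0,0,-0.101, 60,0,0,0,-0.101, 60,0,0,0,-0.101, 60,0,0,0,-0.101, 60,0,0,0,-0.101, 60,0,0,0,0]'
python3 - <<'E'
from tray import *
c,im=shot('w9'); s=bot.state(); p=s['tcp_pos']*1000; y=s['ee_rot'][2]; print(s['time'],p,np.degrees(y))
h=cv2.cvtColor(im,cv2.COLOR_BGR2HSV).astype(int)
m=h[...,1]<60; u,v=[int(k) for k in px(c,(.3955,.3313,.028))]; print(u,v)
ct,a,_=blob(m&(h[...,2]>170),(u-45,max(0,v-50),u+45,v+50)); r=rect(c,ct,.028); print('white',a,r)
print('rel yaw',r[4]-np.degrees(y))
# brass saturation check
print(h[v,u-80:u+80:8].tolist())
sc=bot.get_image('scene'); cv2.imwrite('pics/scene9.png',sc)
h=cv2.cvtColor(sc,cv2.COLOR_BGR2HSV).astype(int); m=(h[...,0]>=25)&(h[...,0]<=34)&(h[...,1]>190)&(h[...,2]>100)
cs=cam('scene'); ct,a,ce=blob(m,(235,160,345,255)); print('brush handle',a,rect(cs,ct,.027)); 
E
```

```text
time: 22.8
tcp_pos: [0.4522, 0.3148, 0.1792]
ee_rot: [3.14, -0.001, 1.887]
force: [0.7, 0.0, 0.3]
width: 0.678
grasp_force: 0.0
time: 23.68
tcp_pos: [0.4531, 0.3133, 0.1788]
ee_rot: [3.141, 0.001, 2.838]
force: [-0.6, 0.1, 0.9]
width: 0.678
grasp_force: 0.0
23.725 [453.04744687 313.36827004 178.5705602 ] 162.48187165098275
280 117
white 1491 [394.7 330.7  39.1  22.9 162. ]
rel yaw -0.48187165098275386
[[15, 108, 241], [13, 116, 208], [14, 114, 226], [13, 118, 208], [13, 116, 217], [15, 110, 237], [22, 130, 238], [22, 130, 236], [18, 84, 148], [24, 5, 248], [20, 6, 249], [20, 6, 249], [22, 122, 240], [21, 124, 239], [21, 124, 239], [14, 116, 204], [14, 113, 227], [14, 113, 230], [14, 115, 223], [14, 115, 227]]
brush handle 484 [620.6  -7.5  93.6  29.8 107.9]
```

```bash
python3 -m creep '[60,0.607,-0.01,0,0, 60,0,0,0.45,0, 60,0,0,0.45,0, 60,0,0,0.45,0, 60,0,0,0.2,0, 60,0,0,0.1,0, 60,0,0,0.08,0, 60,0,0,0.035,0, 60,0,0,0,0, 10,0,0,0,0, 10,0,0,0,0, 10,0,0,0,0, 10,0,0,0,0, 10,0,0,0,0, 10,0,0,0,0]' 40
```

```text
time: 25.65
tcp_pos: [0.3945, 0.3306, 0.0012]
ee_rot: [3.142, 0.0, 2.84]
force: [0.3, 0.1, 0.7]
width: 0.267
grasp_force: 40.0
```

```bash
python3 -m creep '[10,0,0,-0.1,0, 10,0,0,-0.3,0, 10,0,0,-0.35,0, 10,0,0,-0.35,0, 10,-0.275,-0.366,0,0, 10,-0.275,-0.366,0,0, 10,-0.275,-0.366,0,0, 10,-0.275,-0.366,0,0, 10,-0.275,-0.366,0,0, 10,-0.275,-0.366,0,0, 10,-0.275,-0.366,0,0, 10,-0.275,-0.366,0,0, 10,-0.275,-0.366,0,0, 10,0,0,0,-0.098, 10,0,0,0,-0.098, 10,0,0,0,-0.098, 10,0,0,0,-0.098, 10,0,0,0,0, 10,0,0,0,0]' 40
python3 - <<'E'
from h import *
s=bot.state(); p=s['tcp_pos']*1000; y=s['ee_rot'][2]; D=np.array([532.7,-57.5])-p[:2]; print(p,np.degrees(y),s['joint_positions'],D@[np.cos(y),np.sin(y)],D@[np.sin(y),-np.cos(y)])
E
```

```text
time: 28.02
tcp_pos: [0.5327, -0.0576, 0.1113]
ee_rot: [3.142, -0.0, -2.831]
force: [0.8, 0.4, -1.4]
width: 0.27
grasp_force: 40.0
[532.6674358  -57.58525875 111.27537276] -162.19785413379213 [ 0.11992711  0.50742209 -0.1229614   1.92294604  0.09089005  0.71654587
  1.82521009] -0.057071198931659496 0.07122050400861642
```

```bash
python3 -m creep '[10,0,0,0.45,0, 10,0,0,0.3,0, 10,0,0,0.13,0, 10,0,0,0.05,0, 10,0,0,0.03,0, 10,0,0,0.02,0, 10,0,0,0.02,0, 10,0,0,0.012,0, 10,0,0,0.012,0, 10,0,0,0,0]' 40
```

```text
time: 29.28
tcp_pos: [0.5328, -0.0575, 0.0087]
ee_rot: [3.142, -0.0, -2.828]
force: [0.1, -0.7, -0.9]
width: 0.268
grasp_force: 40.0
```

```bash
python3 -m creep '[10,0,0,0.01,0, 10,0,0,0.007,0, 10,0,0,0.005,0, 10,0,0,0.004,0, 10,0,0,0,0]' 40
```

```text
time: 29.9
tcp_pos: [0.5328, -0.0575, 0.0062]
ee_rot: [-3.142, -0.0, -2.828]
force: [0.2, 0.6, 0.4]
width: 0.268
grasp_force: 40.0
```

```bash
python3 -m creep '[10,0,0,0.005,0, 10,0,0,0.005,0, 10,0,0,0,0]' 40
```

```text
time: 30.28
tcp_pos: [0.5328, -0.0575, 0.0062]
ee_rot: [-3.141, -0.0, -2.828]
force: [-4.1, -0.3, 12.8]
width: 0.27
grasp_force: 40.0
```

```bash
python3 -m creep '[32,0,0,0,0, 32,0,0,0,0, 32,0,0,0,0, 32,0,0,-0.2,0, 32,0,0,-0.5,0, 32,0,0,-0.5,0, 60,0,0,-0.5,0, 60,-0.273,0.384,0,0, 60,-0.273,0.384,0,0, 60,-0.273,0.384,0,0, 60,-0.273,0.384,0,0, 60,-0.273,0.384,0,0, 60,-0.273,0.384,0,0, 60,-0.273,0.384,0,0, 60,-0.273,0.384,0,0, 60,-0.273,0.384,0,0]' 25
python3 -m creep '[60,0,0,0,-0.112, 60,0,0,0,-0.112, 60,0,0,0,-0.112, 60,0,0,0,0]'
python3 - <<'E'
from tray import *
c,im=shot('w10'); s=bot.state(); p=s['tcp_pos']*1000; y=s['ee_rot'][2]; print(s['time'],p,np.degrees(y),s['joint_positions'])
h=cv2.cvtColor(im,cv2.COLOR_BGR2HSV).astype(int)
u,v=[int(k) for k in px(c,(.6205,.3027,.026))]; print(u,v)
bl=(h[...,0]>100)&(h[...,0]<125)&(h[...,1]>150)
for th in (50,140):
  ct,a,_=blob(bl&(h[...,2]>th),(u-90,max(0,v-110),u+90,v+110)); r=rect(c,ct,.026); print('rib',a,r)
ct,a,_=blob((h[...,1]<80)|bl,(u-100,max(0,v-110),u+100,v+110),5)
P=np.array([onz(c,a_,b_,.006)[:2] for a_,b_ in ct])*1000
for d in (226,227,228,229,230):
    t=np.radians(d); R=np.array([[np.cos(t),np.sin(t)],[-np.sin(t),np.cos(t)]]); Q=P@R.T
    lo,hi=np.percentile(Q,1,0),np.percentile(Q,99,0); o=np.array([(lo[0]+hi[0])/2,lo[1]+12]); print(d,hi-lo,o@R)
E
```

```text
time: 32.28
tcp_pos: [0.6601, 0.3483, 0.1747]
ee_rot: [-3.141, -0.0, -2.828]
force: [0.3, -0.1, 0.0]
width: 0.674
grasp_force: 0.0
time: 32.78
tcp_pos: [0.6597, 0.3468, 0.1746]
ee_rot: [3.141, -0.001, -2.302]
force: [-0.2, 0.1, 0.3]
width: 0.681
grasp_force: 0.0
32.825 [659.71026375 346.86435629 174.71370663] -131.9943531308317 [-0.38465981  0.77267853 -0.28082965  1.26863488  0.2152088   1.12988934
  1.72718297]
281 120
rib 100 [640.3 321.9  10.6   8.9  48.2]
rib 67 [642.2 324.    8.9   4.9 138.2]
226 [110.34010579  61.94083604] [624.54574767 306.29972415]
227 [110.36111604  60.64920998] [625.00844263 305.67730357]
228 [110.64349243  60.03103429] [624.8764499  305.42770458]
229 [111.37257816  60.08588724] [624.10406287 305.70885017]
230 [112.11107835  60.34373187] [623.25078956 306.05118985]
```

```bash
python3 -m creep '[50,0.622,-0.018,0,0, 50,0,0,0.45,0, 50,0,0,0.45,0, 50,0,0,0.45,0, 50,0,0,0.2,0, 50,0,0,0.1,0, 50,0,0,0.075,0, 50,0,0,0,0, 2,0,0,0,0, 2,0,0,0,0, 2,0,0,0,0, 2,0,0,0,0, 2,0,0,0,0, 2,0,0,0,0]' 40
```

```text
time: 34.58
tcp_pos: [0.6198, 0.2995, 0.0028]
ee_rot: [-3.142, 0.0, -2.3]
force: [-0.7, 0.8, 0.7]
width: 0.13
grasp_force: 40.0
```

```bash
python3 -m creep '[2,0,0,-0.1,0, 2,0,0,-0.3,0, 2,0,0,-0.35,0, 2,0,0,-0.35,0, 2,0.461,-0.126,0,0, 2,0.461,-0.126,0,0, 2,0.461,-0.126,0,0, 2,0.461,-0.126,0,0, 2,0.461,-0.126,0,0, 2,0.461,-0.126,0,0, 2,0,0,0,0.112, 2,0,0,0,0.112, 2,0,0,0,0.112, 2,0,0,0,0, 2,0,0,0,0]' 40
python3 - <<'E'
from tray import *
s=bot.state(); p=s['tcp_pos']*1000; y=s['ee_rot'][2]; D=np.array([491.9,42.8])-p[:2]; print(p,np.degrees(y),D@[np.cos(y),np.sin(y)],D@[np.sin(y),-np.cos(y)])
E
```

```text
time: 36.45
tcp_pos: [0.4919, 0.0429, 0.1128]
ee_rot: [-3.141, 0.0, -2.824]
force: [-0.5, -0.1, -2.7]
width: 0.131
grasp_force: 40.0
[491.86354357  42.91853267 112.82708233] -161.810627437475 0.0023663035900653856 -0.1239897839811596
```

```bash
python3 -m creep '[2,0,0,0.45,0, 2,0,0,0.3,0, 2,0,0,0.14,0, 2,0,0,0.05,0, 2,0,0,0.03,0, 2,0,0,0.02,0, 2,0,0,0.02,0, 2,0,0,0.012,0, 2,0,0,0.01,0, 2,0,0,0,0]' 40
```

```text
time: 37.7
tcp_pos: [0.4918, 0.0428, 0.0094]
ee_rot: [-3.142, -0.0, -2.828]
force: [-0.2, 0.1, -2.6]
width: 0.134
grasp_force: 40.0
```

```bash
python3 -m creep '[2,0,0,0.007,0, 2,0,0,0.006,0, 2,0,0,0.005,0, 2,0,0,0.005,0, 2,0,0,0,0]' 40
```

```text
time: 38.33
tcp_pos: [0.4918, 0.0428, 0.0077]
ee_rot: [-3.141, -0.0, -2.828]
force: [-2.2, -0.4, 6.7]
width: 0.133
grasp_force: 40.0
```

```bash
python3 -m creep '[26,0,0,0,0, 26,0,0,0,0, 26,0,0,0,0, 26,0,0,-0.2,0, 26,0,0,-0.5,0, 26,0,0,-0.5,0, 40,-0.35,-0.22,-0.5,0, 40,-0.35,-0.22,-0.5,0, 40,-0.35,-0.22,-0.3,0, 40,0,0,0,0, 40,0,0,0,0]' 25
python3 - <<'E'
from tray import *
c,im=shot('w11'); s=bot.state(); print(s['time'],s['tcp_pos'],s['force'])
sc=bot.get_image('scene'); cv2.imwrite('pics/scene11.png',sc); sd=bot.get_image('side')
T=np.array([544.5,-6.4]); t=np.radians(18); ex=np.array([np.cos(t),np.sin(t)]); ey=np.array([-ex[1],ex[0]])
for q in [(-96,-89),(96,89),(-96,89),(96,-89)]: print(px(c,np.append((T+q[0]*ex+q[1]*ey)/1000,.015)))
cv2.imwrite('pics/c11.png',cv2.hconcat([cv2.resize(im[0:300,80:480],(480,360)),cv2.resize(sd[180:270,200:330],(310,360)) ]))
E
```

```text
time: 39.7
tcp_pos: [0.6078, 0.0135, 0.2522]
ee_rot: [3.141, -0.002, -2.827]
force: [-0.7, 0.9, -0.4]
width: 0.452
grasp_force: 0.0
39.75 [0.60733769 0.01363451 0.25198601] [-0.36201146 -0.26723485  0.29794938]
[188.   5.]
[363. 199.]
[375.   5.]
[199. 199.]
```

View pics/c11.png

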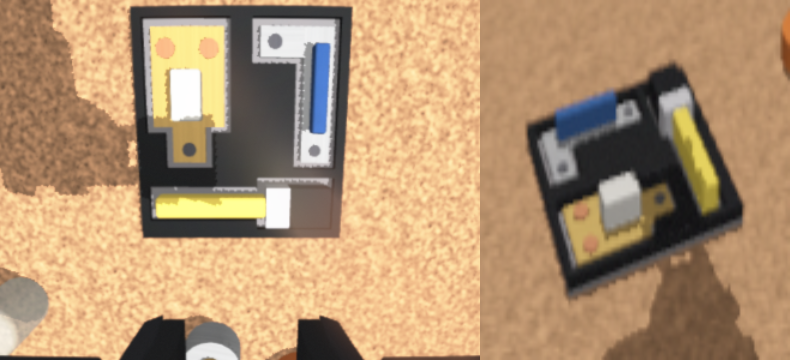

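In the final picture, the holder (186,85), bracket (310,90) and brush (240,205) each lie inside their own compartment with grey margin round them. Handing in.

```bash
python3 -c "
from cell import bot
print(bot.hand_in())"
```

```text
the job is handed in; nothing more can be done
None
```

The job is handed in at about 40 s of the 72 s allowed: the block is in the red bin, the brush, holder and bracket each lie in their own compartment, and I didn't touch the motor, bottle or spool. The first try at the block failed: the fingers closed over its top (about 7 N) because the tips sit about 20 mm higher than stated.

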